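# Take the lift-off lid from the spares box and stow it in the panel rack

## Task

Swing the blue lid of the spares box up on its hinges until it stands upright, then lift it straight up off the hinge pins. Stand it upright, handle up, in the empty slot of the wooden panel rack, centred along the slot, lowering it gently to the slot's floor before letting go; never let the lid drop or slam, and leave the other things on the bench where they are.

Things in the scene. Friction and masses are not known exactly. Their poses are not given: they have to be found in the camera images.
- box: open plywood box fixed to the bench, 120 mm (its x) by 200 mm (its y) by 70 mm high, walls 8 mm, closed by the blue lid; spare rollers fixed inside. Origin: centre of its underside; x points from its front (robot side) to its hinged back, z up. Behind its back wall two brackets (y = +-43 mm, 10 mm wide, tops at z = 84 mm) carry the hinge pins
- box_pins (a point): midpoint of the common axis of the two hinge pins: 80 mm from the box's centre along its x (20 mm behind the back wall), 76 mm above the bench; axes as the box. Each pin is 8 mm thick, horizontal, pointing outward along y from |y| = 48 to 80 mm
- lid: blue lid, loose, 0.26 to 0.49 kg, closed on the box at the start, its axes then parallel to the box's. Origin on its hinge axis (at box_pins while hung, a few mm of play). Its x points from handle to hinge (straight down when it stands upright, handle up), y along the hinge, z out of its top face. It swings freely: let go, it falls; nothing holds it upright
- lid_plate (a point): centre of the lid's plate, 82.5 mm from the hinge axis towards the handle; axes as the lid. The plate is 125 (x) by 200 (y) by 12 mm. Under its front edge a batten 8 mm deep sits inside the box's front wall, so that the closed lid cannot be pulled forward off its pins
- lid_forks (a point): midpoint between the lid's two steel hinge forks, on the hinge axis (same point as the lid's origin). Forks at y = +-62 mm, 20 mm wide, 22 mm thick over both prongs. Each has a 10 mm slot, open towards the lid's +x, bottom at x = -5 mm, prong ends at x = +18 mm: the upright lid comes clear of the pins after rising about 23 mm
- lid_bar (a point): middle of the lid's handle: round steel bar 12 mm thick, 124 mm long along the lid's y, 193 mm from the hinge axis at mid thickness, on two flat arms at y = +-56 mm; 42 mm clear gap between bar and plate. Closed, it is 76 mm above the bench in front of the box. Gripped lightly across from above (closing along the lid's x) it can turn between the pads, so the tool may point down all the way
- rack: wooden panel rack fixed to the bench, 116 mm (its x) by 200 mm (its y, along its two slots); floor board 12 mm thick, side boards up to 72 mm, slanted lips up to 87 mm high. Origin: centre of its underside; x points away from the robot, z up. The slot nearer the robot (x = -19 mm) is filled by a dark offcut, top 92 mm above the bench; the other is empty
- rack_slot (a point): middle of the empty slot, on its floor: 12 mm above the bench, 27 mm along x from the rack's origin; axes as the rack. Slot 32 mm wide (x), running along y, open at both ends; its mouth, 75 mm above its floor, flares to about 46 mm. A stowed lid stands on its fork tips, bar 211 mm above the slot floor; let go, it leans on a side board by up to 0.25 rad, which is fine
- screwdriver: red screwdriver lying between box and rack; bystander, leave alone
- jar: pale jar with orange cap, 100 mm high; bystander, leave alone
- wax: yellow-labelled can, 70 mm high; bystander, leave alone
- mug: blue mug, 90 mm high; bystander, leave alone
- hammer: hammer lying at the robot's right; bystander, leave alone
- offcut: wooden block 150 by 60 by 35 mm at the robot's left; bystander, leave alone
- square: try square lying at the robot's near right; bystander, leave alone

How it is judged:
By the outcome, as a careful person would: the job done as asked, in the order asked, and still so for the second after the job is handed in, with the robot touching nothing.
It also fails if it takes over 64 s, if anything falls off the work surface, if the arm or the gripper's body presses on something with over 40 N, if the wrist force passes 120 N, or if a joint passes its speed limit or range.

## Robot

A 6-joint arm with a two-finger parallel gripper is mounted at the origin on the work surface. World frame = base frame: x ahead of the robot, y to its left, z up, the work surface at z = 0. Lengths are in m, angles in rad, forces in N, time in s.
With the tool pointing down it reaches from about 0.375 to 0.9 m from the base axis. Payload 3.1 kg.
Tool frame: the origin (TCP) lies midway between the tips of the shut fingers; the grasp point (between the pads) lies 19 mm behind it; z points along the fingers, y is the line along which they close (so a half turn about z gives the same grasp; the last joint's range is limited). The gripper opens to 85 mm and grips with 20 to 120 N. Pads are 22 mm wide; open, the fingers measure 114 mm over their backs; the gripper's body (76 mm by 85 mm) begins 54 mm behind the grasp point. The pads swing forward as they close: fully open they stand 13 mm farther back than shut.
Start: joints at [1.097, 0.527, 1.433, -0, 1.181, -0.178], TCP at [0.182, 0.598, 0.193] pointing down, gripper open.
Joint ranges: [-3.08, 3.08], [-0.75, 2.2], [0.22, 2.44], [-1.43, 4.57], [0, 2.65], [-2.85, 2.85]. Speed limits (rad/s): [2.79, 2.79, 3.14, 3.14, 3.14, 3.14].

## Interface

Orientations are given as a unit quaternion [w, x, y, z].
In Python, from cell import r gives the robot as it stands.
- The arm moves only by the tool drive_tool, never from a script. Its argument "plan" is a list of rows, each an object of numbers: "fingers": the closure, from 0 (fully open) to 1 (shut); "dx", "dy", "dz": the shift along the tool's x, y, z each as a share of 120 mm, from -1 to 1; "twist": the turn about the tool's z as a share of 180 degrees, from -1 to 1. A call has 1 to 5 rows; each row is the pose to reach, as a shift and turn from the pose commanded when the call began, along the tool's axes at that moment, turning the shorter way round; what a row does not reach only later rows make up. A row lasts 1/10 s, in which the tool goes at most 50 mm and 8.59 degrees, less where a joint would pass 70% of its speed; a pose out of reach is approached as far as the arm can. A call with a number of a shift or a turn outside -1 to 1 is refused whole. A call with a gripper value outside its range is refused whole. The fingers move at their own pace and stop on an object; "squeeze" is the grip in N (left out, the last holds). Time passes only in rows, so rows that repeat a pose let the fingers close. It gives the time, the measured TCP pose, the force, the opening and the grip force at its end, in the units of the state.
- r.observe(): the state, without advancing time (a new reading comes with each control period).
- r.camera(name): name is "side" or "top"; returns a dict with "pixels" (420x560x3 uint8, blue, green, red), "z_map" (420x560 float32, m along the optical axis (not along the pixel's ray), 0 where there is no reading), "mtx" (3x3 intrinsics, pixels), "R" (3x3) and "t" (3): a world point X has camera coordinates R X + t. Camera axes: x right, y down, z forward; pixel columns grow to the right and rows downward; lengths in m; the calibration is good to about 2 mm. A picture is of the moment at which its call begins.
- r.job_done(): hands the job in; it is judged then, once.
Trained networks look in a picture, given as the dict that the camera call returned (one of the last four; its "shot" number tells which), for a name from the list of things; names that differ only in an ending like _2 or _b are one class to them, and where a whole thing is asked for, a point or a joint stands for the part that bears it (a point fixed in the world has none). Each returns a list of dicts, best first, with "p" (0 to 1); they miss things now and then, are a little off and sometimes report something else, mostly with a low value. They report only what shows in the picture. A call takes as long as a camera call.
- r.look_for(thing, picture): "box" ([left, top, right, bottom] in pixels, round what is visible of it).
- r.landmark_of(thing, picture): "xy" ([column, row] in pixels: a listed point, or the origin of a listed thing).
The state is a dict: "time": time; "qpos": joint angles; "joint_vel": joint speeds; "effort": joint torques, N m; "eef_pos": TCP position; "tcp_rot": TCP orientation; "contact_force": force on the tool from outside, world axes, zero at the start; "ft_torque": the same for the moment, N m; "opening": finger opening in m; "finger_force": force on a finger pad.
Only numpy, scipy, OpenCV 4.12 (cv2) and the standard library are available. Lean on these libraries where they do the work, as an engineer would, in place of code of your own. Each camera call takes 0.05 s, during which the arm holds its last target. There are 200 camera calls.

## Working session

There is one attempt and no reset: what is moved stays moved. The work goes in short steps, Python scripts to look and compute and a tool call to move; the robot and the scene stay as the last step left them, time stands still between calls to the robot, and variables do not carry over. Pictures are saved under pics/ and viewed, at most 10 in all, crops included, and the job is handed in when it is done.

Besides the shell and the picture viewer there is one more tool, called after ">>>" as name([rows], argument=value, ...), one row to a line, values as JSON. drive_tool: Moves the arm, as the interface text tells. Shift numbers are shares of 120 mm and turn numbers shares of 180 degrees, none past 1 either way. Its arguments: {"type":"object","properties":{"plan":{"type":"array","items":{"type":"object","properties":{"fingers":{"type":"number"},"dx":{"type":"number"},"dy":{"type":"number"},"dz":{"type":"number"},"twist":{"type":"number"}}}},"squeeze":{"type":"number"}},"required":["plan"]}

```bash
mkdir -p pics; ls
cat > h.py <<'E'
from cell import r
import numpy as np, cv2
def world(p,uv,z=None,win=2):
    K,R,t=p["mtx"],p["R"],p["t"]; u,v=uv
    ray=np.linalg.solve(K,[u,v,1.]); 
    if z is None:
        d=p["z_map"][int(v)-win:int(v)+win+1,int(u)-win:int(u)+win+1]; d=np.median(d[d>0])
    else:
        c=-R.T@t; w=R.T@ray; d=(z-c[2])/w[2]
    return R.T@(ray*d-t)
def pix(p,X):
    c=p["mtx"]@(p["R"]@np.array(X)+p["t"]); return c[:2]/c[2]
E
python3 - <<'E'
from h import *
np.set_printoptions(precision=4,suppress=True)
s=r.observe();print(s)
for n in ("top","side"):
    p=r.camera(n); cv2.imwrite(f"pics/{n}0.png",p["pixels"]); print(n,-p["R"].T@p["t"],p["mtx"][0,0])
    for th,z in (("box_pins",.076),("lid_plate",.076),("lid_forks",.076),("lid_bar",.076),("rack",0),("rack_slot",.012),("box",0)):
        for d in r.landmark_of(th,p)[:2]:
            print(th,round(d["p"],2),np.array(d["xy"]),world(p,d["xy"],z))
E
```

```text
pics
{'time': 0.0, 'qpos': array([ 1.0965,  0.5284,  1.4339, -0.    ,  1.1814, -0.1785]), 'joint_vel': array([-0.0033,  0.0005, -0.0005,  0.0013,  0.0006,  0.0011]), 'effort': array([ -0.0004, -44.2353, -17.8028,  -0.0001,   0.0084,  -0.    ]), 'eef_pos': array([0.1818, 0.5971, 0.1917]), 'tcp_rot': array([-0.0003,  0.1474,  0.9891, -0.001 ]), 'contact_force': array([-1.0698,  0.1425,  0.3011]), 'ft_torque': array([-0.0348, -0.0432, -0.0034]), 'finger_force': 0.0, 'opening': 0.08556731821709869}
top [ 0.4725 -0.0114  1.333 ] 425.3766764419615
box_pins 0.62 [413.4 269.1] [ 0.3793 -0.3813  0.076 ]
box_pins 0.47 [342.7 189.8] [ 0.6131 -0.1796  0.076 ]
lid_plate 0.65 [343.3 215.6] [ 0.5365 -0.1801  0.076 ]
lid_plate 0.31 [341.2 185. ] [ 0.6275 -0.1754  0.076 ]
lid_forks 0.91 [344.3 185.5] [ 0.6259 -0.1845  0.076 ]
lid_bar 0.56 [341.1 250.4] [ 0.4344 -0.1719  0.076 ]
rack 0.83 [206.7 205.5] [0.5747 0.2387 0.    ]
rack_slot 0.92 [208.2 200. ] [0.591  0.2319 0.012 ]
side [0.5597 0.749  0.8949] 379.05403467303836
box_pins 0.71 [225.3 213.6] [0.7563 0.0181 0.076 ]
box_pins 0.64 [274.1 169.9] [ 0.6205 -0.1708  0.076 ]
lid_plate 0.68 [300.8 170.3] [ 0.5343 -0.1683  0.076 ]
lid_forks 0.69 [274.7 168. ] [ 0.6189 -0.18    0.076 ]
lid_bar 0.95 [335.5 169.8] [ 0.4226 -0.1701  0.076 ]
rack 0.67 [284.8 292. ] [0.5821 0.2312 0.    ]
rack_slot 0.81 [273.2 292.2] [0.6123 0.2387 0.012 ]
rack_slot 0.53 [298.1 187.6] [ 0.5426 -0.1542  0.012 ]
box 0.64 [307.1 395.2] [ 0.5295  0.489  -0.    ]
box 0.6 [298.7 186.2] [ 0.5403 -0.1732  0.    ]
```

View pics/top0.png

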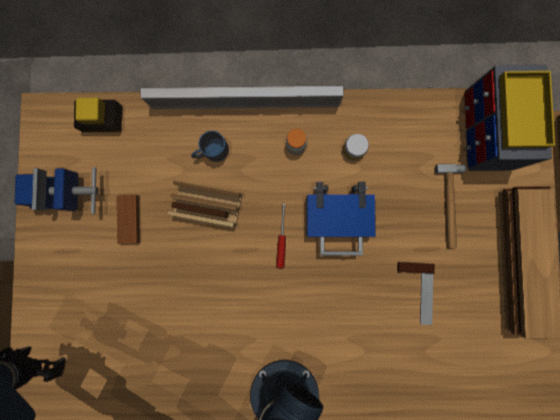

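View pics/side0.png

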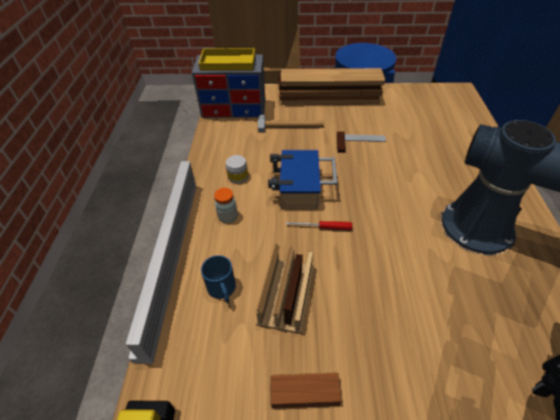

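The top view shows the lid (blue plate centre about (341,216), bar about (341,253), forks at (320,190)/(360,188)). The rack is at (205,206), slightly yawed, with the screwdriver between them. The side view agrees. Next I fit both poses from depth.

```bash
cat >> h.py <<'E'
def cloud(p):
    K,R,t=p["mtx"],p["R"],p["t"]; z=p["z_map"]; v,u=np.indices(z.shape)
    P=np.linalg.solve(K,np.stack([u.ravel(),v.ravel(),np.ones(u.size)]))*z.ravel()
    W=(R.T@(P-t[:,None])).T; W[z.ravel()==0]=np.nan
    return W, p["pixels"].reshape(-1,3).astype(int)
def rect(P):
    return cv2.minAreaRect((P[:,:2]*1000).astype(np.float32))
E
python3 - <<'E'
from h import *
np.set_printoptions(precision=4,suppress=True)
for n in ("top","side"):
    p=r.camera(n); W,C=cloud(p)
    reg=(W[:,0]>.35)&(W[:,0]<.75)&(W[:,1]>-.32)&(W[:,1]<-.05)
    m=reg&(W[:,2]>.05)&(W[:,2]<.12)&(C[:,0]>C[:,2]+50)&(C[:,0]>90)
    print(n,"plate",m.sum(),rect(W[m]),np.median(W[m],0))
    m2=(W[:,2]>.06)&(W[:,2]<.1)&(W[:,0]<.46)&reg
    print(" bar",m2.sum(),rect(W[m2]),np.median(W[m2],0))
    reg=(W[:,0]>.45)&(W[:,0]<.72)&(W[:,1]>.1)&(W[:,1]<.36)
    m=reg&(W[:,2]>.055)&(W[:,2]<.1)
    print(" rack",m.sum(),rect(W[m]),W[m].mean(0))
    # profile across rack x
    (cx,cy),_,_=rect(W[m])
    np.save(f"rack_{n}.npy",W[reg&(W[:,2]>.005)])
E
```

```text
top plate 2534 ((538.3236083984375, -172.7143096923828), (194.9239501953125, 123.64157104492188), 89.71714782714844) [ 0.5327 -0.1725  0.0822]
 bar 252 ((441.4638671875, -171.48193359375), (123.90348815917969, 35.109622955322266), 89.74385070800781) [ 0.4302 -0.1743  0.0806]
 rack 1365 ((624.3782958984375, 227.3582763671875), (200.8607635498047, 199.11276245117188), 79.38658905029297) [0.5795 0.2364 0.081 ]
side plate 1389 ((538.6419677734375, -165.951171875), (194.57823181152344, 122.79251861572266), 89.33771514892578) [ 0.5338 -0.158   0.0819]
 bar 167 ((441.25286865234375, -167.83950805664062), (37.13471984863281, 126.62188720703125), 0.0689459964632988) [ 0.4329 -0.1607  0.0796]
 rack 1953 ((623.5665283203125, 230.17324829101562), (202.96925354003906, 196.4687957763672), 79.0225830078125) [0.5807 0.2523 0.0793]
```

>>> drive_tool([
  {"dx": -0.9,"dy": -0.68,"twist": 0.235,"fingers": 0},
  {"dx": -0.9,"dy": -0.68,"twist": 0.235,"fingers": 0},
  {"dx": -0.9,"dy": -0.68,"twist": 0.235,"fingers": 0},
  {"dx": -0.9,"dy": -0.68,"twist": 0.235,"fingers": 0},
  {"dx": -0.9,"dy": -0.68,"twist": 0.235,"fingers": 0},
])

```text
schema error: expected keys fingers, dx, dy, dz, twist
```

Run:
```python
from h import *
np.set_printoptions(precision=4,suppress=True)
for n in ("top","side"):
    W=np.load(f"rack_{n}.npy"); W=W[(W[:,0]<.68)]
    c=np.array([.58,.237])
    for yaw in np.radians([-12,-11,-10,-9,-8,-7,-6]):
        x=(W[:,:2]-c)@[np.cos(yaw),np.sin(yaw)]; y=(W[:,:2]-c)@[-np.sin(yaw),np.cos(yaw)]
        k=(W[:,2]>.075)&(abs(y)<.12)&(abs(x)<.075)
        h,e=np.histogram(x[k],np.arange(-.076,.077,.004)); print(n,int(np.degrees(yaw)*1.001-.0),(h.astype(float)**2).sum(),y[k].min().round(3),y[k].max().round(3),h)
```

```text
top -12 61509.0 -0.102 0.099 [ 0  0  0  0  0  2  9  6  2  0  3 65 72 76 74 52  0  2 56 89 73 23  0  0
  0  0  0  0 33 93 93 52  0  0  0  0  0  0]
top -11 62587.0 -0.102 0.099 [ 0  0  0  0  0  1  9  6  3  0  0 65 73 77 72 55  0  0 60 88 75 20  0  0
  0  0  0  0 30 91 97 53  0  0  0  0  0  0]
top -10 62343.0 -0.102 0.099 [ 0  0  0  0  0  2  8  6  3  0  0 64 74 74 74 56  0  0 62 88 73 20  0  0
  0  0  0  1 31 91 97 51  0  0  0  0  0  0]
top -9 59195.0 -0.102 0.099 [ 0  0  0  0  0  2  8  5  4  0  6 54 76 75 73 54  4  7 55 87 73 20  1  0
  0  0  0  4 33 88 95 47  4  0  0  0  0  0]
top -8 54425.0 -0.102 0.099 [ 0  0  0  0  1  1  5  8  3  1 11 48 74 76 72 50 11 16 53 80 68 23  3  0
  0  0  0  5 43 81 88 44 10  0  0  0  0  0]
top -7 48707.0 -0.103 0.099 [ 0  0  0  0  1  1  5  8  3  1 18 43 71 74 71 45 22 26 48 71 60 29  7  0
  0  0  0 14 42 78 72 49 15  1  0  0  0  0]
top -6 43963.0 -0.103 0.098 [ 0  0  0  1  0  1  5  8  2  4 20 44 64 75 64 47 29 31 51 57 58 30 11  2
  0  0  3 21 44 66 61 49 24  3  0  0  0  0]
side -12 106723.0 -0.099 0.102 [  0   0   0   0   0   0   1   3   0   0  13 109  9
[... 516 characters left out ...]
 0   0   0   0   1   2   1   0  12  84  99 100  95  75  13   4
  60 100  76  32   2   0   0   0   0   0  35 119 130  68   7   0   0   0
   0   0]
side -8 89279.0 -0.102 0.101 [  0   0   0   0   0   0   1   2   1   0  21  65  99 102  98  69  24  14
  53  89  71  40   7   0   0   0   0   4  44 102 117  74  18   0   0   0
   0   0]
side -7 80155.0 -0.103 0.101 [  0   0   0   0   0   0   1   2   1   0  25  61  93  97  96  68  35  28
  47  77  69  42  14   0   0   0   0  15  49  87 102  74  31   1   0   0
   0   0]
side -6 72941.0 -0.103 0.101 [  0   0   0   0   0   0   1   2   1   4  25  58  81 102  90  68  44  38
  47  60  65  46  21   3   0   0   0  26  50  77  85  73  39   9   0   0
   0   0]
```

>>> drive_tool([
  {"dx": -0.9,"dy": -0.68,"dz": 0,"twist": 0.235,"fingers": 0},
  {"dx": -0.9,"dy": -0.68,"dz": 0,"twist": 0.235,"fingers": 0},
  {"dx": -0.9,"dy": -0.68,"dz": 0,"twist": 0.235,"fingers": 0},
  {"dx": -0.9,"dy": -0.68,"dz": 0,"twist": 0.235,"fingers": 0},
  {"dx": -0.9,"dy": -0.68,"dz": 0,"twist": 0.235,"fingers": 0},
])

```text
time: 1.4
eef_pos: [0.2627, 0.4873, 0.193]
tcp_rot: [-0.0, 0.498, 0.867, 0.0]
contact_force: [0.3, -0.3, -0.6]
opening: 0.0855
finger_force: 0.0
```

>>> drive_tool([
  {"dx": -0.96,"dy": 0.1,"dz": 0,"twist": 0.168,"fingers": 0.5},
  {"dx": -0.96,"dy": 0.1,"dz": 0,"twist": 0.168,"fingers": 0.5},
  {"dx": -0.96,"dy": 0.1,"dz": 0,"twist": 0.168,"fingers": 0.5},
  {"dx": -0.96,"dy": 0.1,"dz": 0,"twist": 0.168,"fingers": 0.5},
])

```text
time: 1.8
eef_pos: [0.3326, 0.3935, 0.1929]
tcp_rot: [0.0, 0.707, 0.707, 0.0]
contact_force: [-0.5, 0.0, -0.6]
opening: 0.0427
finger_force: 0.0
```

>>> drive_tool([
  {"dx": -0.4,"dy": 0.3,"dz": 0,"twist": 0,"fingers": 0.5},
  {"dx": -0.8,"dy": 0.6,"dz": 0,"twist": 0,"fingers": 0.5},
  {"dx": -1,"dy": 0.8,"dz": 0,"twist": 0,"fingers": 0.5},
  {"dx": -1,"dy": 0.8,"dz": 0,"twist": 0,"fingers": 0.5},
])

```text
time: 2.2
eef_pos: [0.4326, 0.2729, 0.1931]
tcp_rot: [0.002, 0.706, 0.708, 0.001]
contact_force: [-0.4, 0.6, 0.1]
opening: 0.0428
finger_force: 0.0
```

>>> drive_tool([
  {"dx": -0.4,"dy": 0,"dz": 0,"twist": 0,"fingers": 0.5},
  {"dx": -0.8,"dy": 0,"dz": 0,"twist": 0,"fingers": 0.5},
  {"dx": -1,"dy": 0,"dz": 0,"twist": 0,"fingers": 0.5},
])

```text
time: 2.5
eef_pos: [0.4283, 0.1542, 0.1927]
tcp_rot: [-0.0, 0.704, 0.71, -0.001]
contact_force: [0.2, 1.4, -0.0]
opening: 0.0431
finger_force: 0.0
```

>>> drive_tool([
  {"dx": -0.4,"dy": 0,"dz": 0,"twist": 0,"fingers": 0.5},
  {"dx": -0.8,"dy": 0,"dz": 0,"twist": 0,"fingers": 0.5},
  {"dx": -1,"dy": 0,"dz": 0,"twist": 0,"fingers": 0.5},
])

```text
time: 2.8
eef_pos: [0.4301, 0.0341, 0.193]
tcp_rot: [0.0, 0.705, 0.71, 0.0]
contact_force: [0.2, -0.7, -0.3]
opening: 0.0426
finger_force: 0.0
```

>>> drive_tool([
  {"dx": -0.4,"dy": 0,"dz": 0,"twist": 0,"fingers": 0.5},
  {"dx": -0.8,"dy": 0,"dz": 0,"twist": 0,"fingers": 0.5},
  {"dx": -1,"dy": 0,"dz": 0,"twist": 0,"fingers": 0.5},
])

```text
time: 3.1
eef_pos: [0.4318, -0.0865, 0.1931]
tcp_rot: [0.001, 0.705, 0.709, 0.0]
contact_force: [0.4, 0.9, 0.0]
opening: 0.0428
finger_force: 0.0
```

>>> drive_tool([
  {"dx": -0.35,"dy": 0,"dz": 0,"twist": 0,"fingers": 0.5},
  {"dx": -0.68,"dy": 0,"dz": 0,"twist": 0,"fingers": 0.5},
  {"dx": -0.68,"dy": 0,"dz": 0,"twist": 0,"fingers": 0.5},
])

```text
time: 3.4
eef_pos: [0.4336, -0.1699, 0.1932]
tcp_rot: [0.002, 0.706, 0.709, -0.0]
contact_force: [0.1, 0.5, -0.1]
opening: 0.0424
finger_force: 0.0
```

>>> drive_tool([
  {"dx": 0,"dy": -0.04,"dz": 0.3,"twist": 0,"fingers": 0.5},
  {"dx": 0,"dy": -0.04,"dz": 0.55,"twist": 0,"fingers": 0.5},
  {"dx": 0,"dy": -0.04,"dz": 0.7,"twist": 0,"fingers": 0.5},
  {"dx": 0,"dy": -0.04,"dz": 0.7,"twist": 0,"fingers": 0.5},
])

```text
time: 3.8
eef_pos: [0.4253, -0.1631, 0.1068]
tcp_rot: [-0.003, 0.704, 0.71, -0.0]
contact_force: [0.1, 0.1, -0.0]
opening: 0.0425
finger_force: 0.0
```

Run:
```python
from h import *
p=r.camera("side"); im=p["pixels"][100:250,230:430]; cv2.imwrite("pics/s1.png",cv2.resize(im,None,fx=4,fy=4))
p=r.camera("top"); im=p["pixels"][160:310,260:430]; cv2.imwrite("pics/t1.png",cv2.resize(im,None,fx=4,fy=4))
print(r.observe()["eef_pos"])
```

```text
[ 0.42727303 -0.16457251  0.10889933]
```

View pics/s1.png

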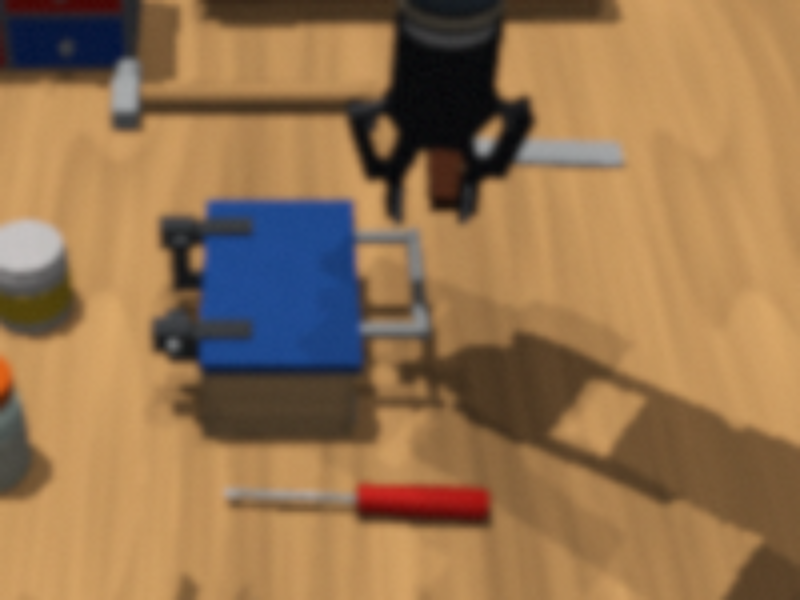

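The fingers sit at crop pixels (397,200) and (467,205), straddling the bar's x (bar about (420,280)). Everything else is undisturbed. Descending.

>>> drive_tool([
  {"dx": -0.03,"dy": 0.01,"dz": 0.25,"twist": 0,"fingers": 0.5},
  {"dx": -0.03,"dy": 0.01,"dz": 0.43,"twist": 0,"fingers": 0.5},
  {"dx": -0.03,"dy": 0.01,"dz": 0.43,"twist": 0,"fingers": 0.5},
  {"dx": -0.03,"dy": 0.01,"dz": 0.43,"twist": 0,"fingers": 0.5},
])

```text
time: 4.3
eef_pos: [0.4291, -0.169, 0.0581]
tcp_rot: [0.001, 0.704, 0.71, 0.0]
contact_force: [-0.2, -0.8, 0.8]
opening: 0.043
finger_force: 0.0
```

>>> drive_tool([
  {"dx": 0,"dy": 0,"dz": 0,"twist": 0,"fingers": 0.9},
  {"dx": 0,"dy": 0,"dz": 0,"twist": 0,"fingers": 0.9},
  {"dx": 0,"dy": 0,"dz": 0,"twist": 0,"fingers": 0.9},
  {"dx": 0,"dy": 0,"dz": 0,"twist": 0,"fingers": 0.9},
  {"dx": 0,"dy": 0,"dz": 0,"twist": 0,"fingers": 0.9},
], squeeze=25)

```text
time: 4.8
eef_pos: [0.4284, -0.169, 0.0574]
tcp_rot: [0.0, 0.704, 0.71, 0.0]
contact_force: [-0.4, 0.0, 0.0]
opening: 0.0086
finger_force: 0.0
```

Run:
```python
from h import *
p=r.camera("side"); im=p["pixels"][130:210,260:400]; a=cv2.resize(im,(700,400),interpolation=cv2.INTER_CUBIC)
cv2.imwrite("pics/s2.png",a)
print(r.observe())
for X in ([.4285,-.169,.076],[.4285,-.169,.057]): print((pix(p,X)-[260,130])*5)
```

```text
{'time': 4.85, 'qpos': array([-6.19127671e-01,  5.49030987e-01,  1.95891130e+00, -3.04742491e-05,
        6.33443647e-01, -6.28027798e-01]), 'joint_vel': array([-4.09851925e-04,  4.32502848e-03, -2.73235296e-04, -5.53500231e-04,
        4.16862690e-05, -1.29492323e-03]), 'effort': array([ 1.21446504e-02, -3.52723110e+01, -7.84349799e+00,  1.05603604e-04,
       -6.57418150e-04,  7.09462142e-05]), 'eef_pos': array([ 0.42835746, -0.16895274,  0.05726461]), 'tcp_rot': array([1.03461303e-04, 7.03944394e-01, 7.10255080e-01, 7.74994201e-06]), 'contact_force': array([-0.69389622,  0.01108713, -0.46301198]), 'ft_torque': array([0.02623233, 0.06449151, 0.05137374]), 'finger_force': 0.0, 'opening': 0.008404895599286628}
[368.37992713 200.1370243 ]
[366.09976531 222.04094856]
```

View pics/s2.png

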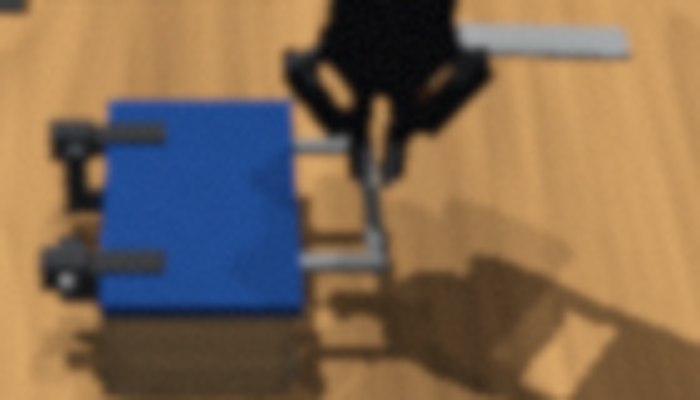

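The fingers show at crop (378,175), but the TCP should project to (366,222). So the gripper is not where it reports being, or it is higher than reported. I check with depth.

Run:
```python
from h import *
np.set_printoptions(precision=3,suppress=True)
for n in("side","top"):
    p=r.camera(n); W,C=cloud(p)
    m=(C.max(1)<45)&(W[:,2]>.03)&(W[:,2]<.25)&(abs(W[:,0]-.43)<.12)&(W[:,1]<-.05)&(W[:,1]>-.35)
    Q=W[m]
    for lo in np.arange(.04,.2,.02):
        k=(Q[:,2]>=lo)&(Q[:,2]<lo+.02)
        if k.any(): print(n,round(lo,2),k.sum(),Q[k].min(0),np.median(Q[k],0),Q[k].max(0))
    if n=="side":
        for v in (30,34,36,38): print([tuple(W.reshape(420,560,3)[130+v,260+u].round(3)) for u in (72,75,78)])
```

```text
side 0.1 8 [ 0.415 -0.163  0.107] [ 0.428 -0.162  0.114] [ 0.441 -0.154  0.119]
side 0.12 21 [ 0.415 -0.165  0.121] [ 0.439 -0.158  0.128] [ 0.451 -0.153  0.14 ]
side 0.14 89 [ 0.386 -0.178  0.141] [ 0.416 -0.158  0.151] [ 0.465 -0.152  0.16 ]
side 0.16 109 [ 0.374 -0.173  0.16 ] [ 0.421 -0.155  0.172] [ 0.478 -0.147  0.18 ]
side 0.18 171 [ 0.371 -0.169  0.18 ] [ 0.423 -0.157  0.191] [ 0.485 -0.144  0.2  ]
[(np.float64(0.439), np.float64(-0.157), np.float64(0.128)), (np.float64(0.408), np.float64(-0.308), np.float64(0.001)), (np.float64(0.42), np.float64(-0.158), np.float64(0.127))]
[(np.float64(0.438), np.float64(-0.154), np.float64(0.114)), (np.float64(0.409), np.float64(-0.286), np.float64(-0.0)), (np.float64(0.419), np.float64(-0.156), np.float64(0.113))]
[(np.float64(0.437), np.float64(-0.153), np.float64(0.107)), (np.float64(0.423), np.float64(-0.186), np.float64(0.078)), (np.float64(0.418), np.float64(-0.156), np.float64(0.104))]
[(np.float64(0.434), np.float64(-0.175), np.float64(0.08)), (np.float64(0.424), np.float64(-0.176), np.float64(0.078)), (np.float64(0.401), np.float64(-0.263), np.float64(0.002))]
top 0.14 1 [ 0.391 -0.159  0.148] [ 0.391 -0.159  0.148] [ 0.391 -0.159  0.148]
top 0.16 4 [ 0.387 -0.164  0.169] [ 0.389 -0.162  0.169] [ 0.39  -0.159  0.173]
top 0.18 10 [ 0.376 -0.182  0.184] [ 0.381 -0.176  0.192] [ 0.487 -0.158  0.197]
```

The fingertips are really at z≈0.102 while the report says 0.057, a constant offset of about 45 mm (tool geometry or sensor bias). A further 44 mm down is safe even if the report is right, so I reopen and descend.

>>> drive_tool([
  {"dx": 0,"dy": 0,"dz": 0,"twist": 0,"fingers": 0.5},
  {"dx": 0,"dy": 0,"dz": 0,"twist": 0,"fingers": 0.5},
  {"dx": 0,"dy": 0,"dz": 0.1,"twist": 0,"fingers": 0.5},
  {"dx": 0,"dy": 0,"dz": 0.25,"twist": 0,"fingers": 0.5},
  {"dx": 0,"dy": 0,"dz": 0.25,"twist": 0,"fingers": 0.5},
])

```text
time: 5.45
eef_pos: [0.4272, -0.1682, 0.0258]
tcp_rot: [-0.002, 0.704, 0.71, -0.0]
contact_force: [-0.7, 1.2, -0.1]
opening: 0.0428
finger_force: 0.0
```

```bash
cat >> h.py <<'E'
def fingers(zmax=.15):
    p=r.camera("side"); W,C=cloud(p); e=r.observe()["eef_pos"]
    m=(C.max(1)<60)&(abs(W[:,0]-e[0])<.06)&(abs(W[:,1]-e[1])<.04)&(W[:,2]>e[2]-.04)&(W[:,2]<e[2]+.08)
    Q=W[m]; print("eef",e,"finger cloud min",Q.min(0).round(3),"max",Q.max(0).round(3)); 
    for lo in np.arange(e[2]-.04,e[2]+.08,.01):
        k=(Q[:,2]>=lo)&(Q[:,2]<lo+.01)
        if k.any(): print(round(lo,3),k.sum(),np.sort(Q[k][:,0]).round(3)[[0,-1]],np.median(Q[k][:,1]).round(3))
    return p
E
python3 - <<'E'
from h import *
p=fingers(); cv2.imwrite("pics/s3.png",cv2.resize(p["pixels"][130:210,260:400],(700,400),interpolation=cv2.INTER_CUBIC))
E
```

```text
eef [ 0.42761467 -0.16842741  0.02646492] finger cloud min [ 0.395 -0.164 -0.002] max [ 0.47  -0.141  0.106]
-0.004 3 [0.47 0.47] -0.147
0.076 11 [0.396 0.457] -0.159
0.086 11 [0.397 0.458] -0.158
0.096 15 [0.395 0.459] -0.159
```

View pics/s3.png

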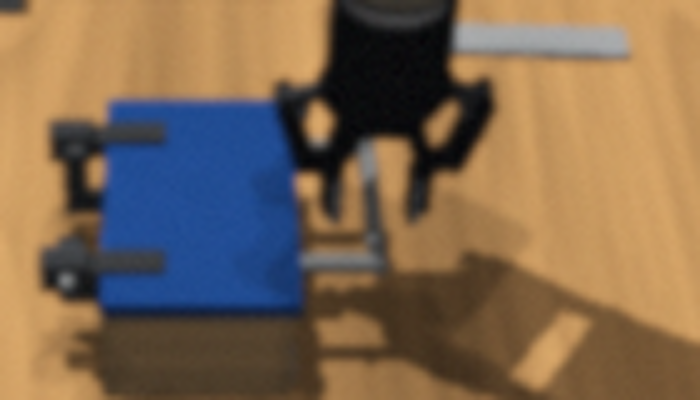

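The bar now lies between the fingers (tips at crop (332,215)/(415,215), real z≈0.075). Another 13 mm down, then close.

>>> drive_tool([
  {"dx": 0,"dy": 0,"dz": 0.11,"twist": 0,"fingers": 0.5},
  {"dx": 0,"dy": 0,"dz": 0.11,"twist": 0,"fingers": 0.5},
  {"dx": 0,"dy": 0,"dz": 0.11,"twist": 0,"fingers": 0.95},
  {"dx": 0,"dy": 0,"dz": 0.11,"twist": 0,"fingers": 0.95},
  {"dx": 0,"dy": 0,"dz": 0.11,"twist": 0,"fingers": 0.95},
], squeeze=25)

```text
time: 6.0
eef_pos: [0.4286, -0.1691, 0.0146]
tcp_rot: [0.001, 0.704, 0.71, 0.0]
contact_force: [-0.3, -0.8, 3.6]
opening: 0.0111
finger_force: 24.3
```

>>> drive_tool([
  {"dx": 0,"dy": 0,"dz": 0,"twist": 0,"fingers": 0.95},
  {"dx": 0,"dy": 0,"dz": 0,"twist": 0,"fingers": 0.95},
  {"dx": 0,"dy": 0,"dz": 0,"twist": 0,"fingers": 0.95},
], squeeze=25)

```text
time: 6.3
eef_pos: [0.4286, -0.1691, 0.0144]
tcp_rot: [0.0, 0.704, 0.71, 0.0]
contact_force: [-1.5, -0.4, 5.1]
opening: 0.0114
finger_force: 24.6
```

Run:
```python
from h import *
fingers()
```

```text
eef [ 0.42857843 -0.16910464  0.01430867] finger cloud min [ 0.41  -0.184 -0.002] max [ 0.47  -0.138  0.094]
-0.006 3 [0.469 0.47 ] -0.144
0.054 4 [0.421 0.44 ] -0.159
0.064 15 [0.412 0.444] -0.159
0.074 42 [0.413 0.444] -0.16
0.084 19 [0.41  0.445] -0.159
```

Gripped (opening 11 mm, 25 N; bar z = reported z + 0.062). Now swing it up along the arc about the hinge.

>>> drive_tool([
  {"dx": 0,"dy": 0.009,"dz": -0.168,"twist": 0,"fingers": 0.95},
  {"dx": -0.001,"dy": 0.035,"dz": -0.334,"twist": 0,"fingers": 0.95},
  {"dx": -0.002,"dy": 0.079,"dz": -0.497,"twist": 0,"fingers": 0.95},
  {"dx": -0.002,"dy": 0.139,"dz": -0.654,"twist": 0,"fingers": 0.95},
  {"dx": -0.003,"dy": 0.215,"dz": -0.804,"twist": 0,"fingers": 0.95},
])

```text
time: 6.85
eef_pos: [0.4526, -0.1681, 0.1104]
tcp_rot: [-0.002, 0.704, 0.71, -0.001]
contact_force: [-0.3, -0.8, -2.7]
opening: 0.0109
finger_force: 24.3
```

>>> drive_tool([
  {"dx": -0.001,"dy": 0.092,"dz": -0.141,"twist": 0,"fingers": 0.95},
  {"dx": -0.002,"dy": 0.198,"dz": -0.272,"twist": 0,"fingers": 0.95},
  {"dx": -0.004,"dy": 0.317,"dz": -0.391,"twist": 0,"fingers": 0.95},
  {"dx": -0.006,"dy": 0.447,"dz": -0.497,"twist": 0,"fingers": 0.95},
  {"dx": -0.007,"dy": 0.589,"dz": -0.589,"twist": 0,"fingers": 0.95},
])

```text
time: 7.35
eef_pos: [0.5188, -0.1673, 0.1816]
tcp_rot: [-0.006, 0.704, 0.711, -0.004]
contact_force: [-10.4, 2.4, 13.9]
opening: 0.0112
finger_force: 25.5
```

>>> drive_tool([
  {"dx": -0.002,"dy": 0.15,"dz": -0.077,"twist": 0,"fingers": 0.95},
  {"dx": -0.004,"dy": 0.307,"dz": -0.137,"twist": 0,"fingers": 0.95},
  {"dx": -0.006,"dy": 0.47,"dz": -0.18,"twist": 0,"fingers": 0.95},
  {"dx": -0.008,"dy": 0.636,"dz": -0.207,"twist": 0,"fingers": 0.95},
  {"dx": -0.009,"dy": 0.748,"dz": -0.214,"twist": 0,"fingers": 0.95},
])

```text
time: 7.85
eef_pos: [0.6156, -0.1687, 0.2079]
tcp_rot: [0.0, 0.704, 0.71, 0.001]
contact_force: [-1.6, 2.1, 5.9]
opening: 0.0108
finger_force: 26.4
```

>>> drive_tool([
  {"dx": 0,"dy": 0.056,"dz": -0.001,"twist": 0,"fingers": 0.95},
  {"dx": 0,"dy": 0.056,"dz": -0.001,"twist": 0,"fingers": 0.95},
  {"dx": 0,"dy": 0.056,"dz": -0.001,"twist": 0,"fingers": 0.95},
])

```text
time: 8.15
eef_pos: [0.6219, -0.1688, 0.2076]
tcp_rot: [0.0, 0.704, 0.71, 0.001]
contact_force: [-1.4, 1.7, 6.3]
opening: 0.0111
finger_force: 26.5
```

Run:
```python
from h import *
s=r.observe(); print(s["eef_pos"],s["contact_force"],s["ft_torque"])
p=r.camera("side"); cv2.imwrite("pics/s4.png",cv2.resize(p["pixels"][20:220,180:440],(780,600),interpolation=cv2.INTER_CUBIC))
W,C=cloud(p)
m=(abs(W[:,0]-.6)<.15)&(W[:,1]>-.32)&(W[:,1]<-.05)&(W[:,2]>.1)&(C[:,0]>C[:,2]+50)&(C[:,0]>90)
Q=W[m]
for lo in np.arange(.1,.25,.02):
    k=(Q[:,2]>=lo)&(Q[:,2]<lo+.02)
    if k.any(): print(round(lo,2),k.sum(),np.quantile(Q[k],[.05,.5,.95],axis=0).round(3).tolist())
```

```text
[ 0.62188399 -0.16881524  0.20764688] [-1.37792284  1.69611495  6.2714542 ] [ 0.30025464  0.03509343 -0.09901971]
0.2 14 [[0.618, -0.101, 0.218], [0.621, -0.089, 0.219], [0.624, -0.075, 0.22]]
0.22 9 [[0.618, -0.098, 0.22], [0.623, -0.083, 0.221], [0.624, -0.07, 0.222]]
```

View pics/s4.png

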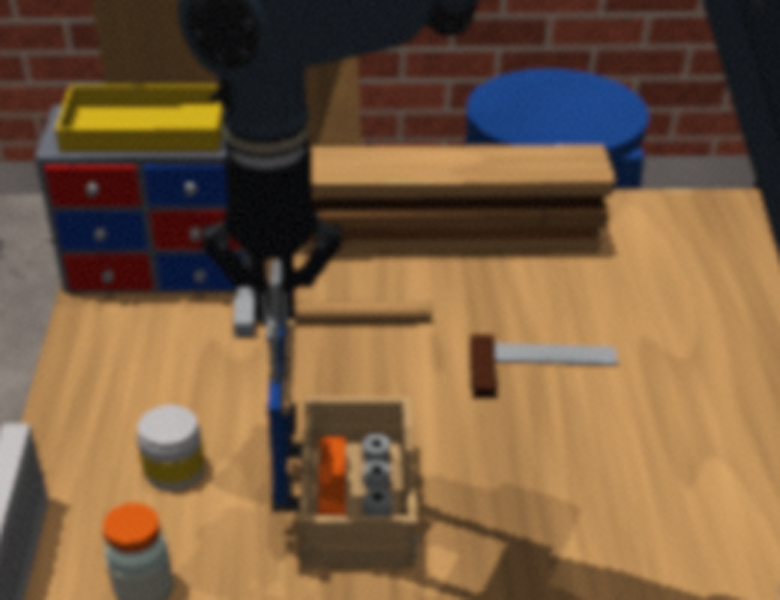

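The lid stands upright (plate at crop (280,440)), forks still on the pins. Lift straight up.

>>> drive_tool([
  {"dx": 0,"dy": 0,"dz": -0.06,"twist": 0,"fingers": 0.95},
  {"dx": 0,"dy": 0,"dz": -0.14,"twist": 0,"fingers": 0.95},
  {"dx": 0,"dy": 0,"dz": -0.24,"twist": 0,"fingers": 0.95},
  {"dx": 0,"dy": 0,"dz": -0.34,"twist": 0,"fingers": 0.95},
  {"dx": 0,"dy": 0,"dz": -0.44,"twist": 0,"fingers": 0.95},
])

```text
time: 8.7
eef_pos: [0.6213, -0.1696, 0.2608]
tcp_rot: [0.0, 0.704, 0.71, 0.0]
contact_force: [-0.4, 0.1, -3.5]
opening: 0.0112
finger_force: 25.2
```

>>> drive_tool([
  {"dx": 0,"dy": 0,"dz": -0.12,"twist": 0,"fingers": 0.95},
  {"dx": 0,"dy": 0,"dz": -0.22,"twist": 0,"fingers": 0.95},
  {"dx": 0,"dy": 0,"dz": -0.25,"twist": 0,"fingers": 0.95},
  {"dx": 0,"dy": 0,"dz": -0.25,"twist": 0,"fingers": 0.95},
])

```text
time: 9.1
eef_pos: [0.6217, -0.1696, 0.2907]
tcp_rot: [0.001, 0.704, 0.71, 0.0]
contact_force: [0.0, -0.8, -4.2]
opening: 0.0109
finger_force: 25.3
```

Run:
```python
from h import *
s=r.observe(); print(s["eef_pos"],s["contact_force"],s["ft_torque"])
p=r.camera("side"); cv2.imwrite("pics/s5.png",cv2.resize(p["pixels"][0:240,160:440],(700,600),interpolation=cv2.INTER_CUBIC))
```

```text
[ 0.62167424 -0.16964047  0.29070816] [ 0.01333382 -0.75282705 -4.20532335] [ 0.01224833 -0.00695842  0.00249368]
```

View pics/s5.png

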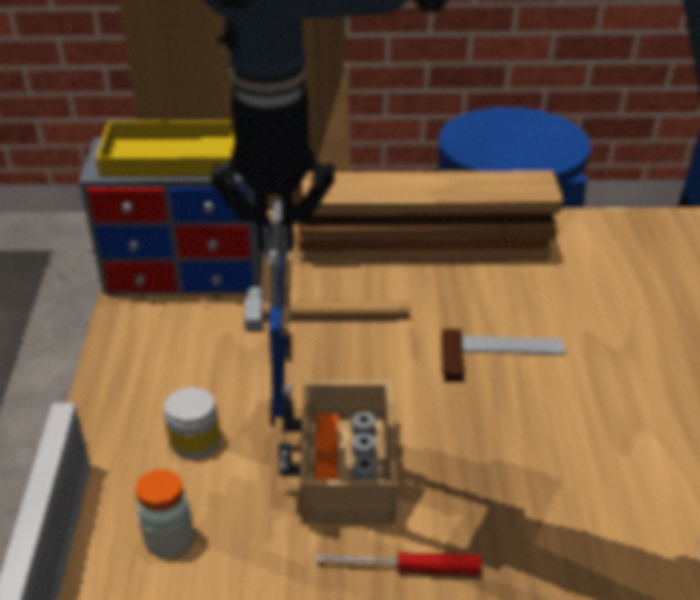

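The lid hangs free and vertical, clear of the pins ((285,460)), weight about 4.2 N. Carry it to the rack.

>>> drive_tool([
  {"dx": 0.12,"dy": 0,"dz": 0,"twist": 0,"fingers": 0.95},
  {"dx": 0.3,"dy": -0.02,"dz": 0,"twist": 0,"fingers": 0.95},
  {"dx": 0.5,"dy": -0.04,"dz": 0,"twist": 0,"fingers": 0.95},
  {"dx": 0.72,"dy": -0.05,"dz": 0,"twist": 0,"fingers": 0.95},
  {"dx": 0.94,"dy": -0.06,"dz": 0,"twist": 0,"fingers": 0.95},
])

```text
time: 9.65
eef_pos: [0.6121, -0.0545, 0.2887]
tcp_rot: [-0.001, 0.704, 0.71, -0.0]
contact_force: [0.1, 0.4, -5.0]
opening: 0.0113
finger_force: 25.2
```

>>> drive_tool([
  {"dx": 0.2,"dy": 0,"dz": 0,"twist": 0,"fingers": 0.95},
  {"dx": 0.4,"dy": -0.02,"dz": 0,"twist": 0,"fingers": 0.95},
  {"dx": 0.6,"dy": -0.03,"dz": 0,"twist": 0,"fingers": 0.95},
  {"dx": 0.8,"dy": -0.04,"dz": 0,"twist": 0,"fingers": 0.95},
  {"dx": 1,"dy": -0.06,"dz": 0,"twist": 0,"fingers": 0.95},
])

```text
time: 10.15
eef_pos: [0.6038, 0.0654, 0.2888]
tcp_rot: [-0.001, 0.704, 0.71, -0.0]
contact_force: [0.6, 0.4, -3.9]
opening: 0.0109
finger_force: 25.2
```

>>> drive_tool([
  {"dx": 0.2,"dy": 0,"dz": 0,"twist": 0,"fingers": 0.95},
  {"dx": 0.4,"dy": 0,"dz": 0,"twist": 0,"fingers": 0.95},
  {"dx": 0.6,"dy": 0,"dz": 0,"twist": 0,"fingers": 0.95},
  {"dx": 0.8,"dy": 0,"dz": 0,"twist": 0,"fingers": 0.95},
  {"dx": 1,"dy": 0,"dz": 0,"twist": 0,"fingers": 0.95},
])

```text
time: 10.65
eef_pos: [0.6024, 0.1852, 0.2887]
tcp_rot: [-0.001, 0.704, 0.71, -0.001]
contact_force: [0.5, -0.1, -4.6]
opening: 0.0107
finger_force: 25.2
```

>>> drive_tool([
  {"dx": 0.18,"dy": 0,"dz": 0,"twist": 0.01,"fingers": 0.95},
  {"dx": 0.33,"dy": 0,"dz": 0,"twist": 0.025,"fingers": 0.95},
  {"dx": 0.41,"dy": 0,"dz": 0,"twist": 0.045,"fingers": 0.95},
  {"dx": 0.41,"dy": 0,"dz": 0,"twist": 0.062,"fingers": 0.95},
  {"dx": 0.41,"dy": 0,"dz": 0,"twist": 0.062,"fingers": 0.95},
])

```text
time: 11.15
eef_pos: [0.6019, 0.2336, 0.2886]
tcp_rot: [-0.001, 0.769, 0.639, -0.001]
contact_force: [-0.8, -0.4, -4.3]
opening: 0.011
finger_force: 25.3
```

```bash
cat >> h.py <<'E'
def lidfit(n):
    p=r.camera(n); W,C=cloud(p); s=r.observe(); e=s["eef_pos"]
    m=(abs(W[:,0]-e[0])<.1)&(abs(W[:,1]-e[1])<.14)&(W[:,2]>.10)&(W[:,2]<e[2]+.02)&(C[:,0]>C[:,2]+40)&(C[:,0]>70)
    Q=W[m]; print(n,"eef",e.round(4),s["tcp_rot"].round(3),s["contact_force"].round(1),len(Q))
    for ax in (1,2):
      lo0=np.floor(Q[:,ax].min()*50)/50
      for lo in np.arange(lo0,Q[:,ax].max(),.02):
        k=(Q[:,ax]>=lo)&(Q[:,ax]<lo+.02)
        if k.sum()>3: print("yz"[ax-1],round(lo,2),k.sum(),"x",np.quantile(Q[k][:,0],[.05,.5,.95]).round(3),"y",np.quantile(Q[k][:,1],[.0,1]).round(3),"z",np.quantile(Q[k][:,2],[0,1]).round(3))
    return p
E
python3 - <<'E'
from h import *
p=lidfit("side");q=lidfit("top")
im=np.hstack([cv2.resize(p["pixels"][130:370,200:360],(400,600),interpolation=cv2.INTER_CUBIC),cv2.resize(q["pixels"][120:270,150:250],(400,600),interpolation=cv2.INTER_CUBIC)])
cv2.imwrite("pics/s6.png",im)
for X in ([.604,.2325,.012],[.604,.2325,.087]): print(pix(p,X),pix(q,X))
E
```

```text
side eef [0.6022 0.2332 0.2888] [-0.001  0.769  0.639 -0.001] [ 0.   0.4 -4.2] 152
y 0.14 7 x [0.58  0.582 0.582] y [0.141 0.149] z [0.299 0.304]
y 0.22 7 x [0.6   0.602 0.604] y [0.22  0.227] z [0.3   0.303]
y 0.24 11 x [0.603 0.607 0.609] y [0.253 0.259] z [0.298 0.301]
y 0.26 27 x [0.602 0.606 0.608] y [0.26  0.279] z [0.292 0.302]
y 0.28 18 x [0.606 0.61  0.617] y [0.28 0.3 ] z [0.292 0.3  ]
y 0.3 49 x [0.611 0.615 0.62 ] y [0.3  0.32] z [0.29  0.301]
y 0.32 31 x [0.614 0.619 0.623] y [0.321 0.333] z [0.293 0.301]
z 0.28 99 x [0.602 0.613 0.621] y [0.141 0.333] z [0.29 0.3 ]
z 0.3 53 x [0.582 0.609 0.62 ] y [0.142 0.33 ] z [0.3   0.304]
top eef [0.6025 0.2329 0.2889] [-0.001  0.769  0.639 -0.001] [-0.3  0.1 -3.7] 56
y 0.12 6 x [0.579 0.583 0.586] y [0.135 0.14 ] z [0.294 0.303]
y 0.14 35 x [0.58  0.584 0.589] y [0.14 0.16] z [0.285 0.305]
y 0.16 15 x [0.584 0.587 0.592] y [0.16 0.17] z [0.295 0.304]
z 0.28 21 x [0.58  0.583 0.59 ] y [0.139 0.168] z [0.285 0.3  ]
z 0.3 35 x [0.58  0.585 0.59 ] y [0.135 0.17 ] z [0.3   0.305]
[276.43246962 290.11535492] [208.05207969 195.85495157]
[275.411752   274.62559302] [203.39773672 193.36855902]
```

View pics/s6.png

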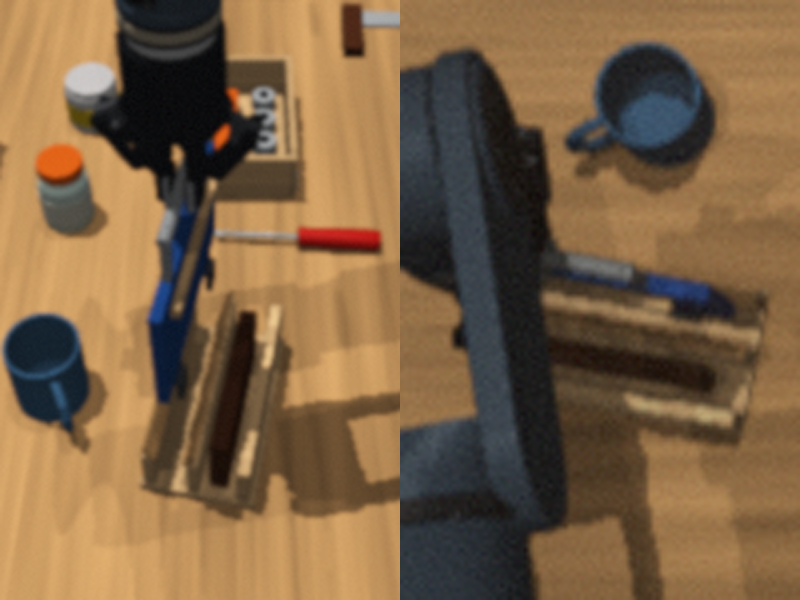

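The lid's yaw (11.2°) matches the rack (10.7°), and it sits about 3 mm short of the slot centre in x. The side view shows it above the far slot. Nudge +3 mm, then lower in stages.

>>> drive_tool([
  {"dx": 0,"dy": 0.025,"dz": 0.06,"twist": -0.002,"fingers": 0.95},
  {"dx": 0,"dy": 0.025,"dz": 0.16,"twist": -0.002,"fingers": 0.95},
  {"dx": 0,"dy": 0.025,"dz": 0.26,"twist": -0.002,"fingers": 0.95},
  {"dx": 0,"dy": 0.025,"dz": 0.3,"twist": -0.002,"fingers": 0.95},
  {"dx": 0,"dy": 0.025,"dz": 0.3,"twist": -0.002,"fingers": 0.95},
])

```text
time: 11.75
eef_pos: [0.6052, 0.2315, 0.2517]
tcp_rot: [-0.001, 0.768, 0.641, -0.002]
contact_force: [0.3, -0.0, -4.1]
opening: 0.0108
finger_force: 25.2
```

Run:
```python
from h import *
s=r.observe(); e=s["eef_pos"]; print(e,s["contact_force"])
p=r.camera("side"); W,C=cloud(p)
yaw=np.radians(-10.7); c=np.array([.604,.2325]); ux=np.array([np.cos(yaw),np.sin(yaw)]); uy=np.array([-ux[1],ux[0]])
x=(W[:,:2]-c)@ux; y=(W[:,:2]-c)@uy
blue=(C[:,0]>C[:,2]+40)&(C[:,0]>70)
for lo in np.arange(-.11,.11,.02):
    a=(y>lo)&(y<lo+.02)&(abs(x)<.06)
    l=a&~blue&(W[:,2]>.076)&(W[:,2]<.093)&(C[:,2]>C[:,0]+10)
    b=a&blue&(W[:,2]>.1)&(W[:,2]<.28)
    top=b&(W[:,2]>.245)
    print(round(lo,2),"lips",np.histogram(x[l],np.arange(-.06,.0401,.004))[0],"lid top",np.quantile(x[top],[.05,.5,.95]).round(3) if top.sum()>3 else "", "low", [ (W[b][i,2].round(3),x[b][i].round(3)) for i in [W[b][:,2].argmin()]] if b.any() else "")
d=(abs(x)<.03)&(abs(y)<.13)&(W[:,2]>.07)&(W[:,2]<.15)&(C.max(1)<60)
print("dark low",d.sum(), np.c_[x,y,W[:,2]][d][:12].round(3).tolist())
```

```text
[0.60517303 0.23146022 0.25168383] [ 0.31687313 -0.04572869 -4.09899562]
-0.11 lips [0 0 0 0 0 0 0 0 2 5 3 0 0 0 0 0 0 0 0 0 0 0 0 0 0] lid top [-0.004 -0.004 -0.002] low [(np.float64(0.258), np.float64(-0.004))]
-0.09 lips [0 0 1 0 0 0 0 0 7 7 7 0 0 0 0 0 0 0 0 0 0 0 0 0 0] lid top [-0.003 -0.002 -0.   ] low [(np.float64(0.263), np.float64(-0.0))]
-0.07 lips [ 0 15  6 12  9  3  0  0  8  9  7  0  0  0  0  0  0  0  0  0  0  0  0  0
  0] lid top  low 
-0.05 lips [ 0  8  9  5 11  5  0  0  6  9  8  1  0  0  0  0  0  0  0  0  0  0  0  0
  0] lid top  low 
-0.03 lips [ 0 10  9 10  7  6  0  0  9  8  7  0  0  0  0  0  0  0  0  0  0  0  0  0
  0] lid top [0.002 0.004 0.005] low [(np.float64(0.262), np.float64(0.001))]
-0.01 lips [ 0 13 10  8  9  7  0  0  8  8  8  0  0  0  0  0  0  0  0  0  0  0  0  0
  0] lid top  low [(np.float64(0.264), np.float64(0.005))]
0.01 lips [ 0 14  8 12  7  8  0  0  9  8  9  0  0  0  0  0  0  0  0  0  0  0  0  0
  0] lid top [-0.003  0.002  0.004] low [(np.float64(0.261), np.float64(-0.002))]
0.03 lips [ 0 10 10  9 11  8  0  0 10  9 10  0  0  0  0  0  0  0  0  0  0
[... 194 characters left out ...]
4 -0.001  0.005] low [(np.float64(0.257), np.float64(-0.004))]
0.07 lips [ 0 13 17 12 15 14  0  0  8 11  9  1  0  0  0  0  0  0  1 18 13  6  0  0
  0] lid top [-0.004 -0.001  0.004] low [(np.float64(0.254), np.float64(-0.004))]
0.09 lips [ 0  0  0  1  0  0  0  0  5  9  5  0  0  0  0  0  0  0  1  8 11  6  0  0
  0] lid top [-0.004  0.     0.005] low [(np.float64(0.259), np.float64(-0.004))]
dark low 119 [[-0.003, -0.06, 0.149], [-0.003, -0.061, 0.143], [-0.003, -0.071, 0.131], [-0.003, -0.061, 0.139], [-0.004, -0.068, 0.13], [-0.003, -0.059, 0.138], [-0.004, -0.066, 0.129], [-0.003, -0.048, 0.147], [-0.003, -0.06, 0.131], [-0.005, -0.061, 0.131], [-0.008, -0.062, 0.13], [-0.003, -0.05, 0.14]]
```

The slot lips lie at ±22 mm around the lid, so it is centred. Lower further.

>>> drive_tool([
  {"dx": 0,"dy": 0,"dz": 0.07,"twist": 0,"fingers": 0.95},
  {"dx": 0,"dy": 0,"dz": 0.17,"twist": 0,"fingers": 0.95},
  {"dx": 0,"dy": 0,"dz": 0.27,"twist": 0,"fingers": 0.95},
  {"dx": 0,"dy": 0,"dz": 0.35,"twist": 0,"fingers": 0.95},
  {"dx": 0,"dy": 0,"dz": 0.35,"twist": 0,"fingers": 0.95},
])

```text
time: 12.3
eef_pos: [0.6046, 0.2315, 0.209]
tcp_rot: [-0.001, 0.768, 0.641, -0.002]
contact_force: [-0.6, 0.4, -4.7]
opening: 0.0111
finger_force: 25.3
```

>>> drive_tool([
  {"dx": 0,"dy": 0,"dz": 0.08,"twist": 0,"fingers": 0.95},
  {"dx": 0,"dy": 0,"dz": 0.16,"twist": 0,"fingers": 0.95},
  {"dx": 0,"dy": 0,"dz": 0.24,"twist": 0,"fingers": 0.95},
  {"dx": 0,"dy": 0,"dz": 0.29,"twist": 0,"fingers": 0.95},
  {"dx": 0,"dy": 0,"dz": 0.31,"twist": 0,"fingers": 0.95},
])

```text
time: 12.8
eef_pos: [0.6059, 0.2317, 0.1733]
tcp_rot: [-0.0, 0.768, 0.641, -0.001]
contact_force: [-1.0, -0.5, -4.7]
opening: 0.0113
finger_force: 25.2
```

Still hanging free, with roughly 12 mm to go. Now 2 mm steps.

>>> drive_tool([
  {"dx": 0,"dy": 0,"dz": 0.02,"twist": 0,"fingers": 0.95},
  {"dx": 0,"dy": 0,"dz": 0.04,"twist": 0,"fingers": 0.95},
  {"dx": 0,"dy": 0,"dz": 0.055,"twist": 0,"fingers": 0.95},
  {"dx": 0,"dy": 0,"dz": 0.07,"twist": 0,"fingers": 0.95},
  {"dx": 0,"dy": 0,"dz": 0.07,"twist": 0,"fingers": 0.95},
])

```text
time: 13.3
eef_pos: [0.6062, 0.2318, 0.166]
tcp_rot: [-0.0, 0.768, 0.641, -0.0]
contact_force: [-0.0, 0.7, -4.7]
opening: 0.0104
finger_force: 25.2
```

>>> drive_tool([
  {"dx": 0,"dy": 0,"dz": 0.01,"twist": 0,"fingers": 0.95},
  {"dx": 0,"dy": 0,"dz": 0.02,"twist": 0,"fingers": 0.95},
  {"dx": 0,"dy": 0,"dz": 0.02,"twist": 0,"fingers": 0.95},
])

```text
time: 13.6
eef_pos: [0.6062, 0.2318, 0.1635]
tcp_rot: [-0.0, 0.768, 0.641, -0.0]
contact_force: [0.6, 0.5, -4.5]
opening: 0.0111
finger_force: 25.2
```

>>> drive_tool([
  {"dx": 0,"dy": 0,"dz": 0.008,"twist": 0,"fingers": 0.95},
  {"dx": 0,"dy": 0,"dz": 0.016,"twist": 0,"fingers": 0.95},
  {"dx": 0,"dy": 0,"dz": 0.016,"twist": 0,"fingers": 0.95},
])

```text
time: 13.9
eef_pos: [0.6073, 0.2315, 0.163]
tcp_rot: [0.001, 0.768, 0.641, 0.001]
contact_force: [-0.6, -1.6, 2.2]
opening: 0.0112
finger_force: 25.8
```

>>> drive_tool([
  {"dx": 0,"dy": 0,"dz": 0.005,"twist": 0,"fingers": 0.95},
  {"dx": 0,"dy": 0,"dz": 0.01,"twist": 0,"fingers": 0.95},
  {"dx": 0,"dy": 0,"dz": 0.01,"twist": 0,"fingers": 0.95},
])

```text
time: 14.2
eef_pos: [0.6079, 0.2312, 0.1629]
tcp_rot: [0.002, 0.768, 0.641, 0.001]
contact_force: [-0.8, -3.4, 7.0]
opening: 0.011
finger_force: 26.2
```

Floor contact (force turned from −4.5 to +7 N). Unload about 1 mm and open gradually, so the fingers guide the lid into its lean.

>>> drive_tool([
  {"dx": 0,"dy": 0,"dz": -0.012,"twist": 0,"fingers": 0.95},
  {"dx": 0,"dy": 0,"dz": -0.012,"twist": 0,"fingers": 0.83},
  {"dx": 0,"dy": 0,"dz": -0.012,"twist": 0,"fingers": 0.77},
  {"dx": 0,"dy": 0,"dz": -0.012,"twist": 0,"fingers": 0.72},
  {"dx": 0,"dy": 0,"dz": -0.012,"twist": 0,"fingers": 0.66},
])

```text
time: 14.7
eef_pos: [0.6061, 0.2321, 0.1616]
tcp_rot: [-0.0, 0.768, 0.641, -0.0]
contact_force: [-0.1, 0.7, 0.2]
opening: 0.0293
finger_force: 0.0
```

>>> drive_tool([
  {"dx": 0,"dy": 0,"dz": 0,"twist": 0,"fingers": 0.6},
  {"dx": 0,"dy": 0,"dz": 0,"twist": 0,"fingers": 0.54},
  {"dx": 0,"dy": 0,"dz": 0,"twist": 0,"fingers": 0.48},
  {"dx": 0,"dy": 0,"dz": 0,"twist": 0,"fingers": 0.42},
  {"dx": 0,"dy": 0,"dz": 0,"twist": 0,"fingers": 0.36},
])

```text
time: 15.2
eef_pos: [0.6063, 0.2318, 0.162]
tcp_rot: [-0.0, 0.768, 0.641, 0.0]
contact_force: [0.2, -0.0, 0.2]
opening: 0.0544
finger_force: 0.0
```

>>> drive_tool([
  {"dx": 0,"dy": 0,"dz": 0,"twist": 0,"fingers": 0.28},
  {"dx": 0,"dy": 0,"dz": 0,"twist": 0,"fingers": 0.2},
  {"dx": 0,"dy": 0,"dz": 0,"twist": 0,"fingers": 0.12},
  {"dx": 0,"dy": 0,"dz": 0,"twist": 0,"fingers": 0.04},
  {"dx": 0,"dy": 0,"dz": 0,"twist": 0,"fingers": 0},
])

```text
time: 15.7
eef_pos: [0.6063, 0.2318, 0.162]
tcp_rot: [0.0, 0.768, 0.641, -0.0]
contact_force: [0.2, -0.3, -0.1]
opening: 0.0855
finger_force: 0.0
```

Run:
```python
from h import *
s=r.observe(); print(s["eef_pos"],s["contact_force"],s["opening"],s["finger_force"])
p=r.camera("side")
cv2.imwrite("pics/s7.png",cv2.resize(p["pixels"][130:370,200:360],(400,600),interpolation=cv2.INTER_CUBIC))
```

```text
[0.60627537 0.23183343 0.1619967 ] [ 0.16878326 -0.28146731 -0.13697395] 0.08546587203182214 0.0
```

View pics/s7.png

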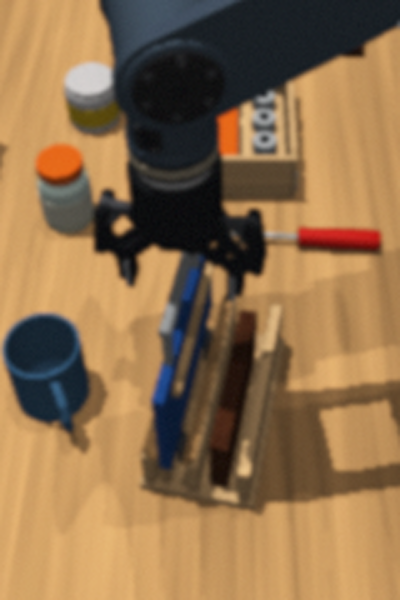

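The lid stands in the slot (crop (180,380)), with the fingers open and clear on both sides. Retract upward.

>>> drive_tool([
  {"dx": 0,"dy": 0,"dz": -0.15,"twist": 0,"fingers": 0},
  {"dx": 0,"dy": 0,"dz": -0.35,"twist": 0,"fingers": 0},
  {"dx": 0,"dy": 0,"dz": -0.6,"twist": 0,"fingers": 0},
  {"dx": 0,"dy": 0,"dz": -0.85,"twist": 0,"fingers": 0},
  {"dx": 0,"dy": 0,"dz": -1,"twist": 0,"fingers": 0},
])

```text
time: 16.25
eef_pos: [0.6073, 0.2321, 0.2849]
tcp_rot: [0.001, 0.768, 0.641, 0.002]
contact_force: [0.5, 0.6, 1.2]
opening: 0.0853
finger_force: 0.0
```

>>> drive_tool([
  {"dx": 0,"dy": 0,"dz": -0.2,"twist": 0,"fingers": 0},
  {"dx": 0,"dy": 0,"dz": -0.3,"twist": 0,"fingers": 0},
  {"dx": 0,"dy": 0,"dz": -0.3,"twist": 0,"fingers": 0},
  {"dx": 0,"dy": 0,"dz": -0.3,"twist": 0,"fingers": 0},
])

```text
time: 16.65
eef_pos: [0.6058, 0.2317, 0.3171]
tcp_rot: [-0.0, 0.768, 0.641, -0.001]
contact_force: [-1.2, 1.3, -0.1]
opening: 0.0856
finger_force: 0.0
```

Run:
```python
from h import *
p=r.camera("side"); W,C=cloud(p); s=r.observe(); print(s["eef_pos"],s["contact_force"])
c=np.array([.604,.2325]); yaw=np.radians(-10.7); ux=np.array([np.cos(yaw),np.sin(yaw)]); uy=np.array([-ux[1],ux[0]])
x=(W[:,:2]-c)@ux; y=(W[:,:2]-c)@uy
b=(C[:,0]>C[:,2]+40)&(C[:,0]>70)&(abs(x)<.08)&(abs(y)<.15)&(W[:,2]>.03)&(W[:,2]<.25)
print(b.sum(),"y",np.quantile(y[b],[.005,.995]).round(3))
for lo in np.arange(.04,.24,.02):
    k=b&(W[:,2]>lo)&(W[:,2]<lo+.02)
    if k.sum()>2: print(round(lo,2),k.sum(),np.quantile(x[k],[.05,.5,.95]).round(3))
cv2.imwrite("pics/s8.png",p["pixels"])
```

```text
[0.60546171 0.23164966 0.31646462] [ 0.31203615  0.45496038 -0.09724707]
212 y [-0.096  0.099]
0.16 207 [-0.002  0.002  0.007]
0.2 3 [-0.  0.  0.]
```

View pics/s8.png

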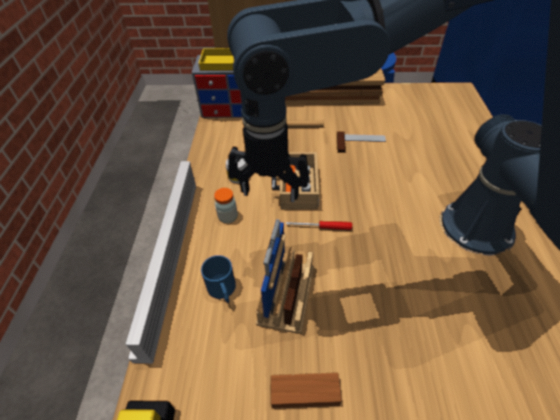

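The lid stands upright in the slot ((272,265)), centred within 2 mm along it. The gripper is clear above, and the bystander objects have not moved.

```bash
python3 -c "
from cell import r
print(r.job_done())"
```

```text
the job is handed in; nothing more can be done
None
```

The lid is off its hinges and standing upright, handle up, in the empty rack slot, centred to within about 2 mm; it was lowered to the floor before release, no bystander moved that I could see, and the job was handed in at about 17 s.

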